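# Turn the sample block to the lamp window and hold the spring shutter open at its mark

## Robot

A 6-joint arm with a two-finger parallel gripper is mounted at the origin on a cart in front of the work surface, level with it; the furniture and walls round the work are solid. World frame = base frame: x ahead of the robot, y to its left, z up, the work surface at z = 0. Lengths are in m, angles in rad, forces in N, time in s.
With the tool pointing down it reaches from about 0.4 to 0.825 m from the base axis. Payload 7 kg.
Tool frame: the origin (TCP) lies at the very end of the fingers, on their centre line; the grasp point (between the pads) lies 19 mm behind it (tcp_to_grasp is the distance from the TCP to the grasp point, in m); x points along the fingers, z is the direction in which the jaws open and shut, and the axes are right-handed (so a half turn about x gives the same grasp; the last joint's range is limited). The gripper opens to 88 mm and grips with 3 to 60 N. Pads are 19 mm wide; open, the fingers measure 130 mm over their backs; the gripper's body (78 mm by 193 mm) begins 47 mm behind the grasp point.
Start: joints at [-1.015, 0.359, 0.012, 0, -1.224, -0.288], TCP at [0.179, -0.651, 0.227] pointing down, gripper open.
Joint ranges: [-3.07, 3.07], [-1.43, 2.12], [-1.02, 1.25], [-3.03, 1.67], [-3.05, -0], [-3.03, 3.03]. Speed limits (rad/s): [2.39, 2.39, 3.01, 3.14, 3.14, 3.14].

## Interface

Orientations are given as [roll, pitch, yaw] about the fixed x, y, z axes, in that order (R = Rz(yaw) Ry(pitch) Rx(roll)).
In Python, from station import get_state, grab_frame, job_done, tcp_to_grasp gives the robot as it stands. The module is installed in compiled form; this text tells all that it offers.
- The arm moves only by the shell command python3 -m crank 'ROWS' [FORCE]. ROWS is JSON, a list of rows, each a list of 7 numbers: the shift along the tool's x, y, z in m, then the turn, a rotation vector about the tool's x, y, z in rad, then the opening, from 0 (shut) to 1 (fully open). In form: [[x, y, z, wx, wy, wz, fingers], ...]. A call has 1 to 10 rows; each row is the pose to reach, as a shift and turn from the pose commanded when the call began, along the tool's axes at that moment; what a row does not reach only later rows make up. A row lasts 1/8 s, in which the tool goes at most 62.5 mm and 10.7 degrees, less where a joint would pass 70% of its speed; a pose out of reach is approached as far as the arm can. A call with a gripper value outside its range is refused whole. The fingers move at their own pace and stop on an object; FORCE is the grip in N (left out, the last holds). Time passes only in rows, so rows that repeat a pose let the fingers close. It gives the time, the measured TCP pose, the force and the opening at its end, in the units of the state.
- get_state(): the state, without advancing time (a new reading comes with each control period).
- grab_frame(name): name is "side" or "top" or "wrist"; returns a dict with "pixels" (420x560x3 uint8, red, green, blue), "vfov" (degrees; the focal length in pixels is half the picture's height over the tangent of half this angle, whatever the lens; pixels are square), "cx", "cy" (the principal point, pixels), "k1" (the pictures are not rectified: a ray, as slopes to the right and down, at radius r is drawn at 1 + k1 r^2 times it, then the intrinsics apply), "extrinsics" (4x4, takes a point from world to camera coordinates). Camera axes: x right, y up, looking along -z (the intrinsics and any distortion apply to the point x, -y, -z); pixel columns grow to the right and rows downward; lengths in m; the calibration is good to about 2 mm. A picture is of the moment at which its call begins. There is no depth.
- job_done(): hands the job in, once; it reports no verdict.
The state is a dict: "t": time; "q": joint angles; "qd": joint speeds; "joint_efforts": joint torques, N m; "eef_pos": TCP position; "ee_rot": TCP orientation; "force": force on the tool from outside, world axes, zero at the start; "moment": the same for the moment, N m; "width": finger opening in m.
Only numpy, scipy, OpenCV 4.12 (cv2) and the standard library are available. Lean on these libraries where they do the work, as an engineer would, in place of code of your own. Each camera call takes 0.05 s, during which the arm holds its last target.

## Task

On the optical sample station, turn the dark sample block so that its round window faces the lamp, and stand it between the two low cheeks with that face flush against the upright bar; let go of it. Then pull the spring-return shutter out by its knob, never letting it snap back, until its pointer stands over the fin of the mark, and finish while still holding it there with the fingers, as the reading lasts only while the shutter is held. Leave the dish, pen, marker and tube round the station where they are.

Things in the scene. Friction and masses are not known exactly. Their poses are not given: they have to be found in the camera images.
- station: Fixed station. Origin at worktop level; x from its apron (robot side) to bar and lamp, y left, z up. mm: base plate x -130..85, y -80..80, top z 12; upright bar y -60..60, top z 52, its face at x 10 looks to -x; two cheeks, top z 17, 6 thick, x -34..6, inner faces at y 25 and -25; lamp house x 32..84, y -60..60, top z 80; rail under the knob, top z 12, x 13..39, out to y -220.
- seat (a point): Point on the base plate's top (z 12 mm) where the centre of the block's underside belongs: 20 mm in front of the bar's face, midway between the cheeks. Axes as the station's.
- block: Loose dark metal block 40 x 40 x 55 mm tall, 0.14 to 0.26 kg, standing on the station's apron, window turned left. Origin: centre of its underside, z up. Its +x face has the round window (22 mm steel ring, centre 24 mm up). A steel rib (30 x 4 x 3 mm) lies on its top along the edge above the window. Seated, its x axis points along the station's x.
- window (a point): Centre of the block's window face ring: 20 mm out along the block's +x, 24 mm above its underside.
- shutter (a joint): Pull of the shutter in m: 0 home (closed), growing as it is pulled along the station's -y; stop at 0.07. A spring draws it home: 5 N at home, plus 1 N per 10 mm (with about 0.4 N friction). An arm may give a few mm under it, so check the pull once loaded and trim.
- knob (a point): Centre of the shutter's black round knob: 26 mm diameter, 20 mm high (52 to 72 mm above the worktop), on a 12 mm stem, free on all sides. At home it is at station x 26, y -135, z 62 mm; moves with the shutter.
- index (a point): Point under the tip region of the shutter's thin steel pointer (3 mm wide), which sticks out 34 mm from the stem's axis towards station -x at z 28..32. This point: 28 mm from the knob axis, z 28; same station y as the knob. Moves with the shutter.
- mark: The mark: fixed small steel saddle (28 x 16 x 14 mm) on the front edge of the rail with a thin upright fin (2.5 mm wide, top z 26 mm), 28 to 52 mm along the pull from the pointer's home. Origin at worktop level under the fin, axes as the station's. The pointer is on the mark when right above the fin: index and mark have the same station y.
- mark_tip (a point): Top of the mark's fin (z 26 mm), just below where the pointer passes.
- dish: Flat glass dish, 74 mm diameter, 14 high, on the worktop right of the apron; bystander. Origin: centre of underside.
- pen: Marker pen 17 x 142 x 18 mm lying left of the station; bystander. Origin: centre of underside.
- marker_red: Marker pen 17 x 142 x 18 mm lying to the left on the worktop; bystander. Origin: centre of underside.
- tube_loose1: Plastic tube with screw cap, 114 mm long, 21 mm thick, lying to the left on the worktop; bystander. Origin: centre of underside.
Things that resemble listed ones, but are neither listed nor needed, are in the scene too. There is more than one size of the block; the one meant has the size given above.

How it is judged:
On the way:
1. the block stands between the cheeks, window face flush against the bar, let go, while the shutter is still home (x of window in the frame of station between 0.0065 and 0.0125 m and y of window in the frame of station between -0.007 and 0.007 m and angle between the x axis of block and the x axis of station, either way round below 0.09 rad and angle between block's own z axis and vertical below 0.06 rad and z of window in the frame of station below 0.039 m and contact force between the fingers and block below 0.1 N and value of joint shutter below 0.005 m), for 0.2 s.
At the end, for the whole second after the job is handed in: The block stands upright on the base between the cheeks with its window face to the bar (gap at most 3.5 mm, window within 7 mm of the opening's centre line, within 0.09 rad of square), not touched by the fingers; the fingers hold the shutter (over 3 N) still, its pointer within 4 mm of the mark (x of window in the frame of station between 0.0065 and 0.0125 m and y of window in the frame of station between -0.007 and 0.007 m and angle between the x axis of block and the x axis of station, either way round below 0.09 rad and angle between block's own z axis and vertical below 0.06 rad and z of window in the frame of station below 0.039 m and contact force between the fingers and block below 0.1 N and y of index in the frame of mark between -0.004 and 0.004 m and velocity of joint shutter between -0.01 and 0.01 m/s and contact force between the fingers and shutter above 3 N and contact force between block and shutter below 0.2 N and linear speed of block below 0.02 m/s); the arm keeps its last pose, push and grip.
It fails at once if the shutter snaps back (velocity of joint shutter below -0.4 m/s).
It fails at once if the block is tipped over (angle between block's own z axis and vertical above 0.7 rad).
It fails at once if a bystander is shifted by more than 25 mm (distance of any of dish, pen, marker_red, tube_loose1 from where it was at the start of the episode above 0.025 m).
It also fails if it takes over 48 s, if anything falls off the work surface, if the arm or the gripper's body presses on something with over 40 N, if the wrist force passes 120 N, or if a joint passes its speed limit or range.

## Working session

There is one attempt and no reset: what is moved stays moved. The work goes in short steps, Python scripts to look and compute and a shell command to move; the robot and the scene stay as the last step left them, time stands still between calls to the robot, and variables do not carry over. Pictures are saved under pics/ and viewed, and the job is handed in when it is done.

```bash
mkdir -p pics; ls; python3 - <<'E'
from station import *
import cv2
s=get_state();print(s,tcp_to_grasp)
for n in("side","top","wrist"):
    f=grab_frame(n);cv2.imwrite(f"pics/{n}0.png",cv2.cvtColor(f["pixels"],cv2.COLOR_RGB2BGR));print(n,f["vfov"],f["cx"],f["cy"],f["k1"],f["extrinsics"])
E
```

```text
pics
{'t': 0.0, 'q': array([-1.01488599e+00,  3.59368467e-01,  1.10768242e-02, -3.35890759e-04,
       -1.22409654e+00, -2.88076654e-01]), 'qd': array([-0.00136246, -0.00096375, -0.00118397,  0.00015571,  0.00032511,
        0.0006701 ]), 'joint_efforts': array([-2.29553414e-03, -5.82726073e+01,  2.93044996e+01,  6.99730843e+00,
        6.79521851e-03, -1.35986215e-04]), 'eef_pos': array([ 0.17846388, -0.65048419,  0.22564498]), 'ee_rot': array([0.09228371, 1.56917344, 1.93079933]), 'force': array([ 0.51239346,  0.11403315, -0.59287134]), 'moment': array([ 0.02774739, -0.04904445, -0.01471071]), 'width': 0.08766278740018868} 0.0188
side 57.26431431519773 283.5520932377889 210.05122884132595 -0.05688588920599505 [[-0.84381638 -0.53607404 -0.02446513  0.57874031]
 [ 0.21581999 -0.38074965  0.89913927 -0.09975033]
 [-0.49132031  0.75342838  0.43697829 -0.81951378]
 [ 0.          0.          0.          1.        ]]
top 55.18387637470679 284.79513728074863 206.9977984741465 -0.113683089396866 [[ 0.01706226 -0.99983431 -0.00634343  0.20487613]
 [ 0.99795287  0.01663838  0.06175145 -0.56456894]
 [-0.06163568 -0.00738406  0.9980714  -1.1085679 ]
 [ 0.          0.          0.          1.        ]]
wrist 60.168531803420606 279.29087467506395 207.77470751387736 -0.07487167339652286 [[-2.63225937e-01  9.64734191e-01  2.16831738e-04  6.74638889e-01]
 [-9.21714976e-01 -2.51421843e-01 -2.95344815e-01  3.78087046e-02]
 [-2.84874725e-01 -7.79422727e-02  9.55390702e-01 -3.89566906e-01]
 [ 0.00000000e+00  0.00000000e+00  0.00000000e+00  1.00000000e+00]]
```

View pics/top0.png

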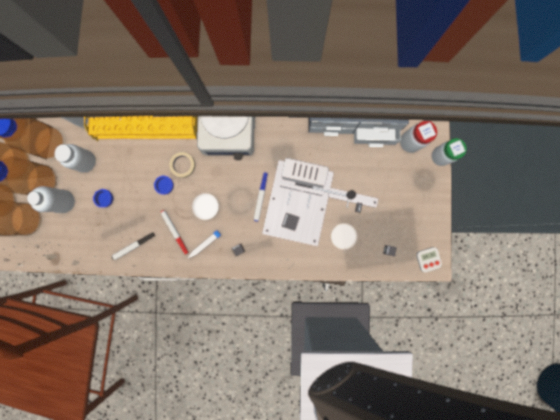

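View pics/side0.png

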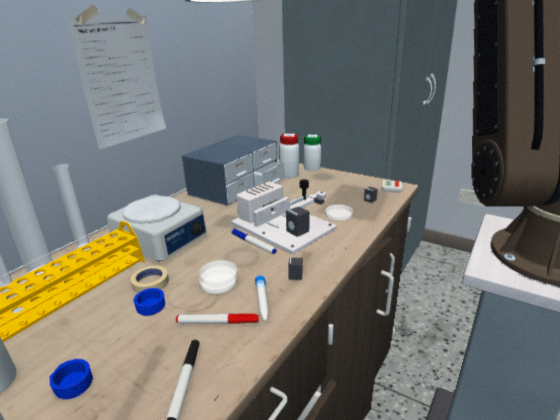

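View pics/wrist0.png

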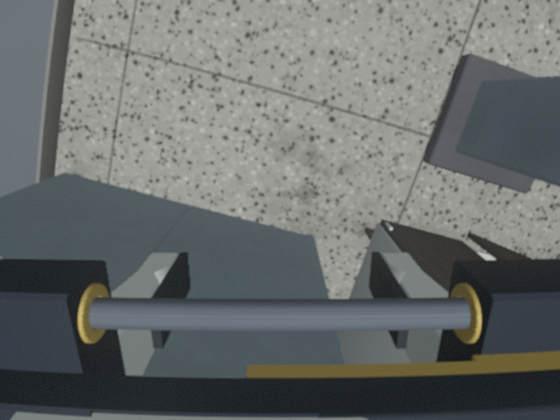

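```bash
cat > h.py <<'E'
import numpy as np,cv2
from station import *
F=np.diag([1,-1,-1])
def cam(f):
    h=f["pixels"].shape[0];fl=h/2/np.tan(np.radians(f["vfov"])/2)
    K=np.array([[fl,0,f["cx"]],[0,fl,f["cy"]],[0,0,1]]);D=np.array([f["k1"],0,0,0])
    E=f["extrinsics"];return K,D,F@E[:3,:3],F@E[:3,3]
def proj(f,P):
    K,D,R,t=cam(f);return cv2.projectPoints(np.atleast_2d(P).astype(float),cv2.Rodrigues(R)[0],t,K,D)[0][:,0]
def ray(f,uv):
    K,D,R,t=cam(f);p=cv2.undistortPoints(np.array([[uv]],float),K,D)[0,0]
    return -R.T@t, R.T@np.array([p[0],p[1],1])
def onz(f,uv,z):
    o,d=ray(f,uv);return o+d*(z-o[2])/d[2]
def crop(f,u0,v0,u1,v1,s,name):
    im=cv2.cvtColor(f["pixels"],cv2.COLOR_RGB2BGR)[v0:v1,u0:u1]
    cv2.imwrite("pics/"+name,cv2.resize(im,None,fx=s,fy=s,interpolation=cv2.INTER_CUBIC))
def st(T,P):  # T=(x,y,yaw) station pose
    c,s=np.cos(T[2]),np.sin(T[2]);P=np.atleast_2d(P).astype(float)
    return P@np.array([[c,s,0],[-s,c,0],[0,0,1]])+[T[0],T[1],0]
E
python3 - <<'E'
from h import *
f=grab_frame("top");crop(f,225,140,405,275,4.4,"topc.png")
f=grab_frame("side");crop(f,220,165,400,290,4.4,"sidec.png")
E
```

```text
(no output)
```

View pics/topc.png

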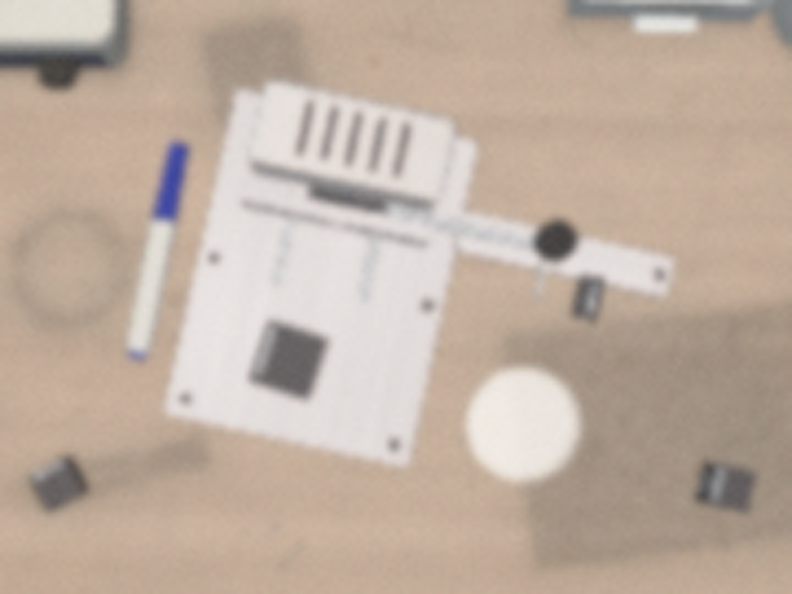

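View pics/sidec.png

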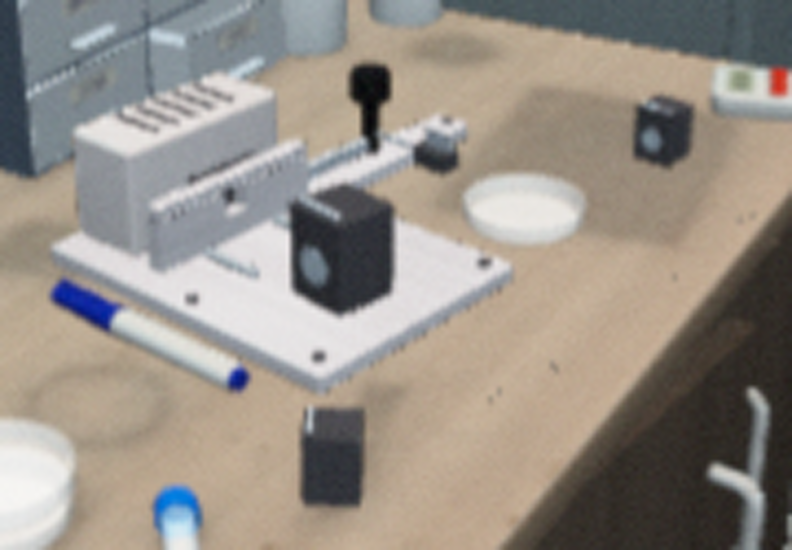

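```bash
cat > fit.py <<'E'
from h import *
from scipy.optimize import least_squares
ft=grab_frame("top");fs=grab_frame("side")
T=lambda u,v:(u/4.4+225,v/4.4+140)
S=lambda u,v:(u/4.4+220,v/4.4+165)
mm=lambda *a:np.array(a)/1000
top=[(mm(-130,80,12),T(168,410)),(mm(-130,-80,12),T(408,463)),(mm(85,-80,12),T(475,143)),(mm(85,80,12),T(238,92)),
 (mm(10,60,52),T(243,206)),(mm(10,-60,52),T(426,244)),(mm(39,-220,12),T(673,259)),(mm(13,-220,12),T(666,297)),(mm(26,-135,72),T(555,239)),
 (mm(32,60,80),T(251,165)),(mm(84,60,80),T(268,85)),(mm(84,-60,80),T(452,122))]
side=[(mm(-130,80,12),S(320,380)),(mm(-130,-80,12),S(512,267)),(mm(85,80,12),S(52,246)),
 (mm(10,60,52),S(150,212)),(mm(10,-60,52),S(305,145)),(mm(32,60,80),S(136,158)),(mm(84,60,80),S(77,130)),(mm(84,-60,80),S(215,76)),(mm(26,-135,62),S(370,86))]
def res(p):
    a=proj(ft,st(p,[x for x,_ in top]))-[u for _,u in top]
    b=proj(fs,st(p,[x for x,_ in side]))-[u for _,u in side]
    return np.r_[a.ravel(),b.ravel()]
p0=onz(ft,T(330,290),.012)
r=least_squares(res,[p0[0],p0[1],-.2],loss="soft_l1")
if __name__=="__main__":
    print(r.x,np.degrees(r.x[2]));print(res(r.x).reshape(-1,2).round(1).tolist())
    print("seat",st(r.x,mm(-10,0,12)),"knob",st(r.x,mm(26,-135,62)))
    np.save("st.npy",r.x)
    R=r.x
    def inst(P):
        c,s=np.cos(R[2]),np.sin(R[2]);d=P-[R[0],R[1],0];return np.array([c*d[0]+s*d[1],-s*d[0]+c*d[1],d[2]])*1000
    # block top corners z=.067
    cs=[inst(onz(ft,T(*u),.067)).round(1) for u in((272,321),(328,348),(310,399),(250,378))]
    print("block top",cs,np.mean(cs,0))
    cs=[inst(onz(fs,S(*u),.067)).round(1) for u in((291,204),(350,187),(394,198),(338,223))]
    print("block top side",cs,np.mean(cs,0))
    cs=[inst(onz(fs,S(*u),.012)).round(1) for u in((293,289),(341,312),(392,288))]
    print("block bottom",cs)
    print("mark top",[inst(onz(ft,T(*u),.014)).round(1) for u in((580,275),(606,283),(599,323),(573,315),(590,298))])
    print("fin top",[inst(onz(ft,T(*u),.026)).round(1) for u in((591,297),)])
    print("pointer",[inst(onz(ft,T(*u),.030)).round(1) for u in((543,268),(538,298))], "mark side",[inst(onz(fs,S(*u),.014)).round(1) for u in((437,150),)])
E
python3 fit.py
```

```text
[ 0.59474047  0.17329553 -0.19888266] -11.395137224184518
[[-1.3, 1.2], [-0.2, 1.4], [0.5, -0.2], [-0.7, -0.5], [-0.9, -0.9], [0.5, -0.2], [0.2, -0.2], [0.0, 0.1], [0.3, 0.4], [-1.2, -0.8], [-0.9, -1.5], [1.2, -0.4], [0.9, -0.1], [1.2, -0.4], [-0.5, 0.4], [2.0, 0.0], [0.8, -0.2], [-1.6, -0.8], [-2.0, -0.0], [1.0, -1.3], [0.3, -0.1]]
seat [[0.58493759 0.17527127 0.012     ]] knob [[0.59355545 0.03581973 0.062     ]]
block top [array([-58.5,  23.9,  67. ]), array([-67.3, -12.9,  67. ]), array([-99.9,  -8.8,  67. ]), array([-95.3,  29.6,  67. ])] [-80.25   7.95  67.  ]
block top side [array([-59. ,  27.3,  67. ]), array([-68.7,  -8.8,  67. ]), array([-95.4, -14. ,  67. ]), array([-92.7,  27.5,  67. ])] [-78.95   8.    67.  ]
block bottom [array([-54.5,  22.7,  12. ]), array([-91.2,  24.1,  12. ]), array([-94.5, -13.9,  12. ])]
mark top [array([  15. , -162.2,   14. ]), array([  13.6, -179.7,   14. ]), array([ -12.6, -180.5,   14. ]), array([ -11.1, -163. ,   14. ]), array([   1.9, -171.5,   14. ])]
fin top [array([   1.5, -170.1,   26. ])]
pointer [array([  12.6, -135.9,   30. ]), array([  -6.7, -136.7,   30. ])] mark side [array([  -0.4, -168.7,   14. ])]
```

```bash
cat >> h.py <<'E'
from scipy.spatial.transform import Rotation as Ro
def tool(): 
    s=get_state();return s["eef_pos"],Ro.from_euler("xyz",s["ee_rot"])
def down(yawz):  # tool pointing down, jaw (tool z) at world yaw
    z=np.array([np.cos(yawz),np.sin(yawz),0]);x=np.array([0,0,-1.]);return Ro.from_matrix(np.c_[x,np.cross(z,x),z])
def rel(pos,yawz=None):
    p,R=tool();d=R.inv().apply(np.array(pos)-p)
    w=(R.inv()*down(yawz)).as_rotvec() if yawz is not None else np.zeros(3)
    print("shift",d.round(4),"turn",w.round(4));return d,w
E
python3 - <<'E'
from h import *
p,R=tool();print(p);print(R.as_matrix().round(3))
z=R.as_matrix()[:,2];a=np.arctan2(z[1],z[0]);print("jaw yaw",a)
S=np.load("st.npy");print("block",st(S,[-.079,.008,.012]))
rel([.42,-.28,.25]);
rel([.45,.17,.25],S[2]);rel([.45,.17,.25],S[2]+np.pi)
# wrist cam relative to tool
f=grab_frame("wrist");E=f["extrinsics"];Ti=np.linalg.inv(E);print("campos in tool",R.inv().apply(Ti[:3,3]-p),"axis",R.inv().apply(-Ti[:3,2]),"up",R.inv().apply(Ti[:3,1]))
E
```

```text
[ 0.17856    -0.65083912  0.22634897]
[[-0.    -0.964 -0.265]
 [ 0.    -0.265  0.964]
 [-1.     0.     0.   ]]
jaw yaw 1.8385548386329393
block [[0.51887832 0.19674619 0.012     ]]
shift [-0.0236 -0.3309  0.2938] turn [0. 0. 0.]
shift [-0.0234 -0.4789  0.7198] turn [ 2.0374e+00  2.0000e-04 -4.0000e-04]
shift [-0.0234 -0.4789  0.7198] turn [-1.1042e+00  4.0000e-04  2.0000e-04]
campos in tool [-0.15746823  0.07989564  0.00018437] axis [ 0.95534676 -0.29548277 -0.0015795 ] up [2.95484360e-01 9.55347167e-01 8.85812327e-04]
```

```bash
python3 -m crank '[[-0.024,-0.331,0.294,-0.3,0,0,1],[-0.024,-0.331,0.294,-0.3,0,0,1],[-0.024,-0.331,0.294,-0.3,0,0,1],[-0.024,-0.331,0.294,-0.3,0,0,1],[-0.024,-0.331,0.294,-0.3,0,0,1],[-0.024,-0.331,0.294,-0.3,0,0,1],[-0.024,-0.331,0.294,-0.3,0,0,1],[-0.024,-0.331,0.294,-0.3,0,0,1],[-0.024,-0.331,0.294,-0.3,0,0,1]]'
python3 - <<'E'
from h import *
S=np.load("st.npy")
rel([.517,.195,.24],S[2]+np.pi)
E
```

```text
t: 1.52
eef_pos: [0.4202, -0.2794, 0.2507]
ee_rot: [-2.588, 1.571, -0.448]
force: [-0.4, -0.9, 0.0]
width: 0.0877
shift [ 0.0107 -0.3373  0.3473] turn [-8.024e-01 -2.000e-04  0.000e+00]
```

```bash
python3 -m crank '[[0.011,-0.337,0.347,-0.8,0,0,1],[0.011,-0.337,0.347,-0.8,0,0,1],[0.011,-0.337,0.347,-0.8,0,0,1],[0.011,-0.337,0.347,-0.8,0,0,1],[0.011,-0.337,0.347,-0.8,0,0,1],[0.011,-0.337,0.347,-0.8,0,0,1],[0.011,-0.337,0.347,-0.8,0,0,1],[0.011,-0.337,0.347,-0.8,0,0,1],[0.011,-0.337,0.347,-0.8,0,0,1],[0.011,-0.337,0.347,-0.8,0,0,1]]'
python3 - <<'E'
from h import *
f=grab_frame("wrist");crop(f,0,0,560,420,1.4,"w1.png")
print(get_state()["q"])
E
```

```text
t: 2.78
eef_pos: [0.5176, 0.1925, 0.2391]
ee_rot: [0.936, 1.57, -2.41]
force: [-0.2, -0.8, -0.3]
width: 0.0878
[ 7.10465215e-01  1.48988774e-01 -2.41217459e-01  5.44314536e-05
 -1.18133460e+00 -9.15285638e-01]
```

View pics/w1.png

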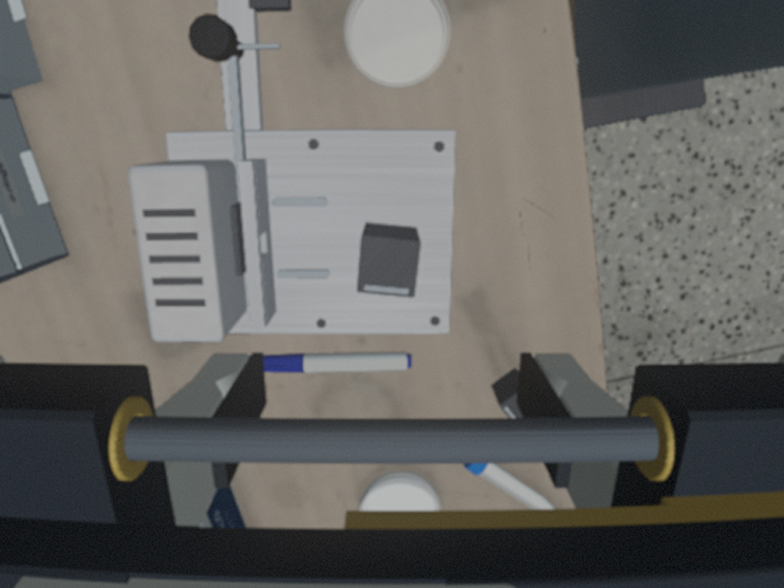

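```bash
python3 - <<'E'
from h import *
f=grab_frame("wrist");import pickle;pickle.dump((f,get_state()),open("w1.pkl","wb"))
crop(f,155,85,335,245,4.4,"w1a.png");crop(f,90,0,270,135,4.4,"w1b.png")
E
```

```text
(no output)
```

View pics/w1a.png

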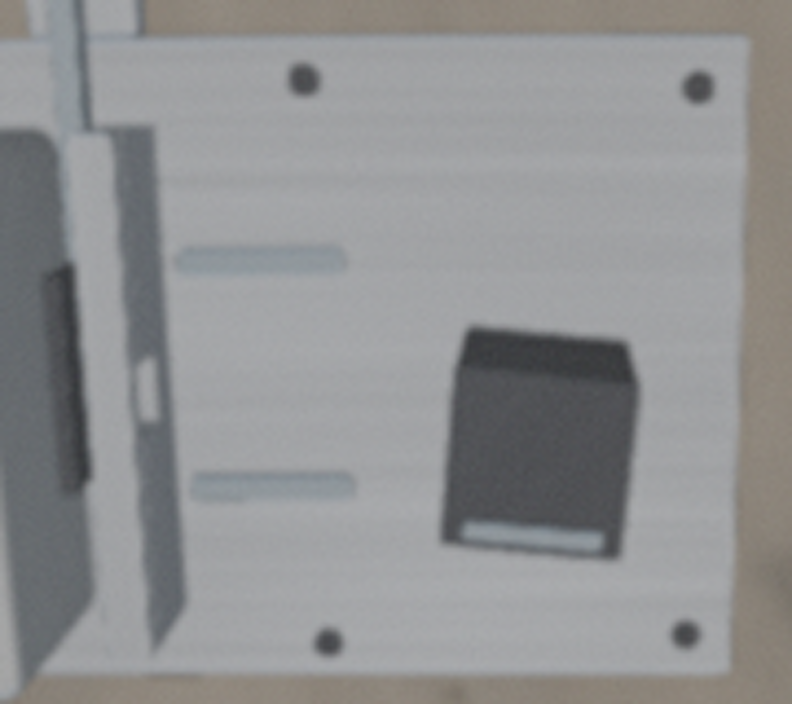

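View pics/w1b.png

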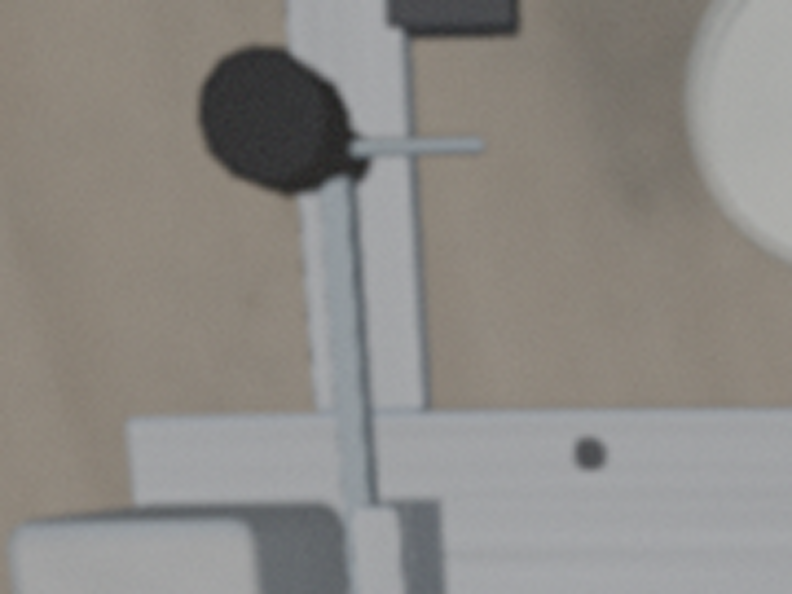

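```bash
cat > fw.py <<'E'
from h import *
import pickle
from scipy.optimize import least_squares
f,s=pickle.load(open("w1.pkl","rb"))
A=lambda u,v:(u/4.4+155,v/4.4+85)
B=lambda u,v:(u/4.4+90,v/4.4)
mm=lambda *a:np.array(a)/1000
pts=[(mm(-130,-80,12),A(749,37)),(mm(-130,80,12),A(731,673)),(mm(85,-80,12),B(128,419)),(mm(-14,-28,17),A(262,258)),(mm(-14,28,17),A(273,485)),
(mm(10,-60,52),A(113,133)),(mm(10,60,52),A(151,654)),(mm(10,-60,12),A(155,125)),(mm(10,60,12),A(186,601)),(mm(13,-80,12),B(427,409)),(mm(26,-135,72),B(258,118)),(mm(-8,-135,30),B(484,145))]
res=lambda p:(proj(f,st(p,[x for x,_ in pts]))-[u for _,u in pts]).ravel()
r=least_squares(res,np.load("st.npy"),loss="soft_l1");S=r.x
print(S,res(S).reshape(-1,2).round(1).tolist());np.save("st2.npy",S)
b=[(mm(20,-20,55),A(443,543)),(mm(20,20,55),A(620,558)),(mm(-20,20,55),A(637,382)),(mm(-20,-20,55),A(458,367)),(mm(-20,-20,0),A(470,327)),(mm(-20,20,0),A(630,342))]
# block +x = +y_station => corners: block y = -station x (picture right)
rb=lambda p:(proj(f,st(p,[x+[0,0,.012] for x,_ in b]))-[u for _,u in b]).ravel()
r=least_squares(rb,[.519,.197,S[2]+np.pi/2]);P=r.x
print("block",P,"rel yaw deg",np.degrees(P[2]-S[2]),rb(P).reshape(-1,2).round(1).tolist());np.save("blk.npy",P)
print("seat",st(S,mm(-10,0,12)),"knob",st(S,mm(26,-135,62)))
c,s_=np.cos(S[2]),np.sin(S[2]);d=P[:2]-S[:2];print("block in station",c*d[0]+s_*d[1],-s_*d[0]+c*d[1])
# grasp tcp: jaw yaw along block y (rotated pi/2)
print("jaw yaw",P[2]+np.pi/2)
rel([P[0],P[1],.120],P[2]+np.pi/2)
rel([P[0],P[1],.029],P[2]+np.pi/2)
E
python3 fw.py
```

```text
[ 0.5974685   0.17128812 -0.20347841] [[0.8, -1.0], [0.3, 0.7], [-1.4, -0.6], [-0.5, 0.8], [-0.3, 0.9], [-0.4, -0.2], [0.3, 1.7], [0.1, -0.3], [0.6, 0.8], [-0.8, 0.3], [0.6, -1.6], [0.1, -0.4]]
block [0.52043362 0.19690202 1.27154605] rel yaw deg 84.5126764690809 [[-0.7, 0.9], [0.8, 1.2], [1.5, 0.2], [-0.9, -0.3], [-0.8, -1.0], [0.1, -1.0]]
seat [[0.58767481 0.17330889 0.012     ]] knob [[0.59565169 0.03381922 0.062     ]]
block in station -0.08062160959473214 0.009518475316121515
jaw yaw 2.842342377845588
shift [ 0.1196 -0.0051 -0.0018] turn [ 0.0943  0.0001 -0.0002]
shift [ 0.2106 -0.0051 -0.0018] turn [ 0.0943  0.0001 -0.0002]
```

```bash
python3 -m crank '[[0.05,-0.005,-0.002,0.094,0,0,1],[0.1,-0.005,-0.002,0.094,0,0,1],[0.13,-0.005,-0.002,0.094,0,0,1],[0.13,-0.005,-0.002,0.094,0,0,1]]'
python3 - <<'E'
from h import *
f=grab_frame("wrist");crop(f,0,0,560,420,1.4,"w2.png")
P=np.load("blk.npy");rel([P[0],P[1],.029],P[2]+np.pi/2)
E
```

```text
t: 3.38
eef_pos: [0.5193, 0.1962, 0.1079]
ee_rot: [0.962, 1.566, -2.478]
force: [-0.1, -0.5, 1.0]
width: 0.0875
shift [ 0.0808  0.0002 -0.    ] turn [ 0.0012  0.0004 -0.0012]
```

View pics/w2.png

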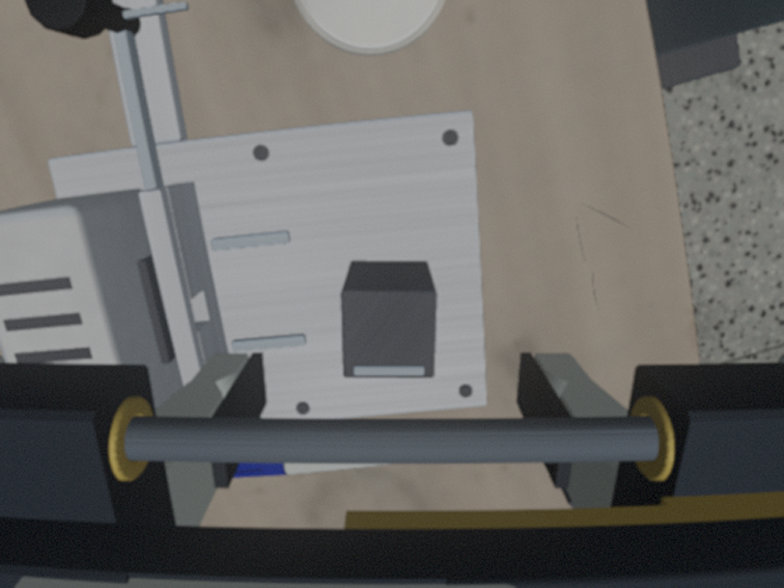

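Block (389,333) is square and centred between the fingers. I'll go down and grip.

```bash
python3 -m crank '[[0.04,0,0,0,0,0,1],[0.079,0,0,0,0,0,1],[0.079,0,0,0,0,0,1],[0.079,0,0,0,0,0,0.3],[0.079,0,0,0,0,0,0.3],[0.079,0,0,0,0,0,0.3],[0.079,0,0,0,0,0,0.3],[0.079,0,0,0,0,0,0.3]]' 25
```

```text
t: 4.42
eef_pos: [0.5205, 0.1985, 0.0308]
ee_rot: [-2.176, 1.57, 0.668]
force: [0.1, -0.5, 1.1]
width: 0.0429
```

```bash
python3 -m crank '[[0,0,0,0,0,0,0.3],[0,0,0,0,0,0,0.3]]' 25
python3 - <<'E'
from h import *
f=grab_frame("wrist");crop(f,0,0,560,420,1.4,"w3.png")
S=np.load("st2.npy");P=np.load("blk.npy");print(get_state()["eef_pos"],get_state()["width"])
p,_=tool();rel([p[0],p[1],p[2]+.03])
t=st(S,[-.035,0,0])[0];rel([t[0],t[1],p[2]+.03],S[2]+np.pi/2)
E
```

```text
t: 4.68
eef_pos: [0.5205, 0.1985, 0.0307]
ee_rot: [-2.625, 1.571, 0.22]
force: [-0.6, 0.5, 3.2]
width: 0.0398
[0.52053488 0.1985122  0.03068908] 0.040023433193286426
shift [-0.03 -0.   -0.  ] turn [0. 0. 0.]
shift [-0.03    0.0068 -0.0467] turn [ 1.4774e+00 -1.0000e-04  1.0000e-04]
```

View pics/w3.png

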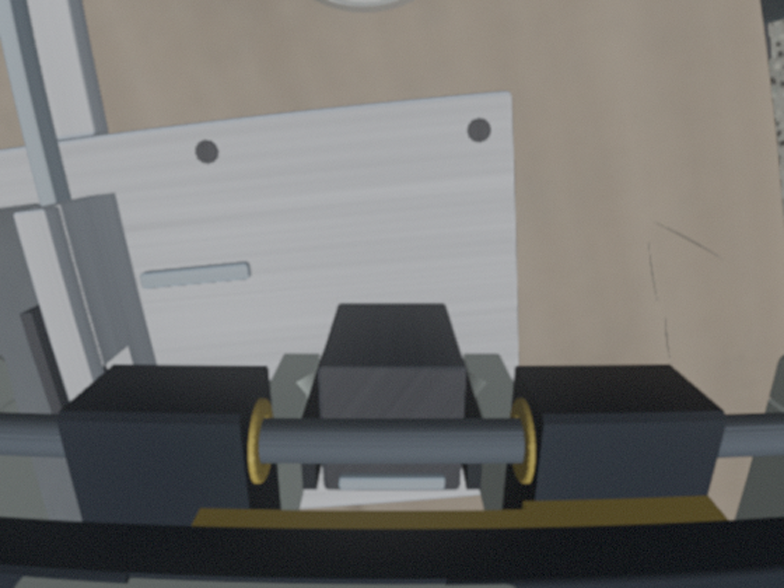

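Gripped (width 40 mm, the right size). Lift, then turn.

```bash
python3 -m crank '[[-0.03,0,0,0,0,0,0.3],[-0.06,0,0,0,0,0,0.3],[-0.06,0.003,-0.02,0.18,0,0,0.3],[-0.06,0.005,-0.03,0.36,0,0,0.3],[-0.06,0.007,-0.047,0.54,0,0,0.3],[-0.06,0.007,-0.047,0.72,0,0,0.3],[-0.06,0.007,-0.047,0.9,0,0,0.3],[-0.06,0.007,-0.047,1.08,0,0,0.3],[-0.06,0.007,-0.047,1.26,0,0,0.3],[-0.06,0.007,-0.047,1.42,0,0,0.3]]'
python3 -m crank '[[0,0,0,0.057,0,0,0.3],[0,0,0,0.057,0,0,0.3],[0,0,0,0.057,0,0,0.3]]'
python3 - <<'E'
from h import *
f=grab_frame("wrist");crop(f,0,0,560,420,1.4,"w4.png")
f=grab_frame("side");crop(f,220,125,400,260,4.4,"s4.png")
S=np.load("st2.npy")
p,_=tool();t=st(S,[-.013,0,0])[0];rel([t[0],t[1],.0315],S[2]+np.pi/2);print(p,get_state()["width"])
E
```

```text
t: 5.98
eef_pos: [0.5629, 0.1777, 0.0898]
ee_rot: [2.13, 1.569, -2.734]
force: [0.7, 0.3, -3.1]
width: 0.0398
t: 6.35
eef_pos: [0.5631, 0.1779, 0.0902]
ee_rot: [2.211, 1.57, -2.703]
force: [-1.2, 0.7, -1.8]
width: 0.04
shift [ 0.0589 -0.0219  0.0004] turn [ 0.0011 -0.0002 -0.0003]
[0.56325475 0.1779422  0.09037848] 0.03977354094097682
```

View pics/w4.png

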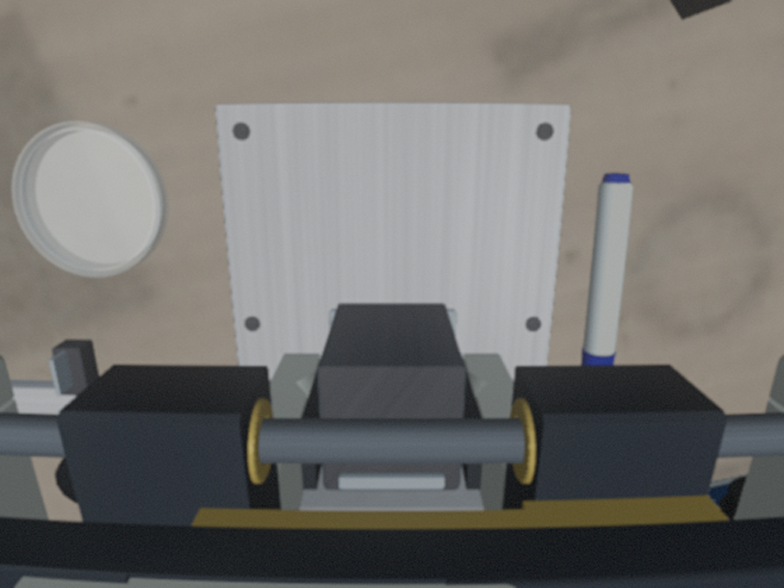

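View pics/s4.png

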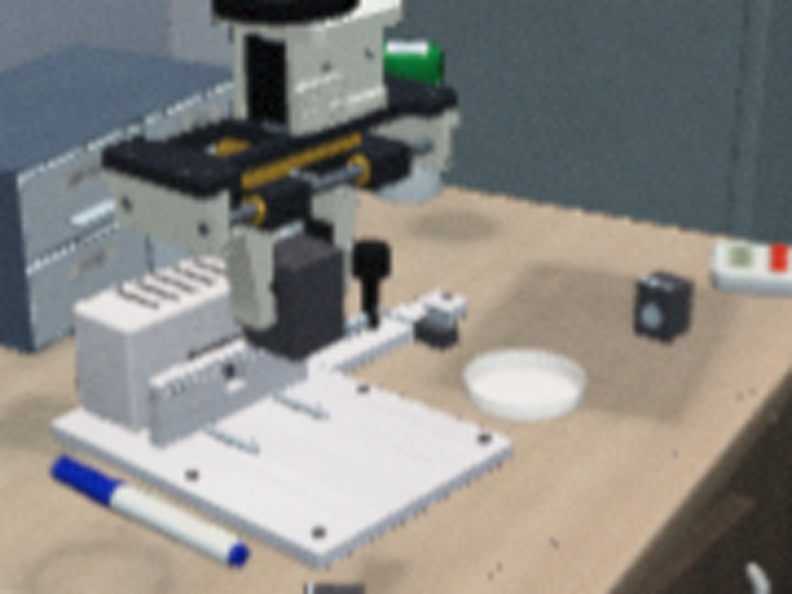

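```bash
python3 -m crank '[[0.03,0,0,0,0,0,0.3],[0.055,0,0,0,0,0,0.3],[0.058,0,0,0,0,0,0.3],[0.058,-0.01,0,0,0,0,0.3],[0.058,-0.018,0,0,0,0,0.3],[0.058,-0.022,0,0,0,0,0.3],[0.058,-0.022,0,0,0,0,0.3]]'
python3 - <<'E'
from h import *
f=grab_frame("wrist");crop(f,0,0,560,420,1.4,"w5.png")
f=grab_frame("side");crop(f,220,145,400,280,4.4,"s5.png")
E
```

```text
t: 7.32
eef_pos: [0.5854, 0.1735, 0.0329]
ee_rot: [-0.725, 1.57, 0.642]
force: [0.8, 0.1, -1.6]
width: 0.0395
```

View pics/w5.png

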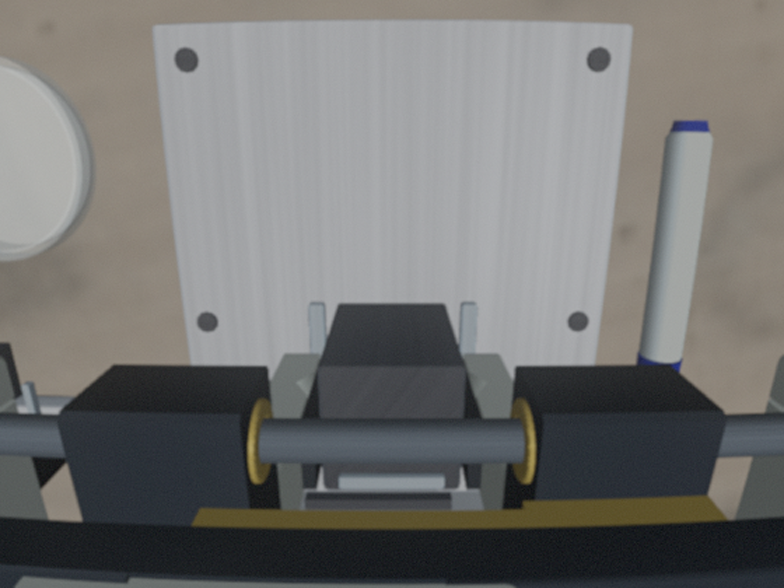

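View pics/s5.png

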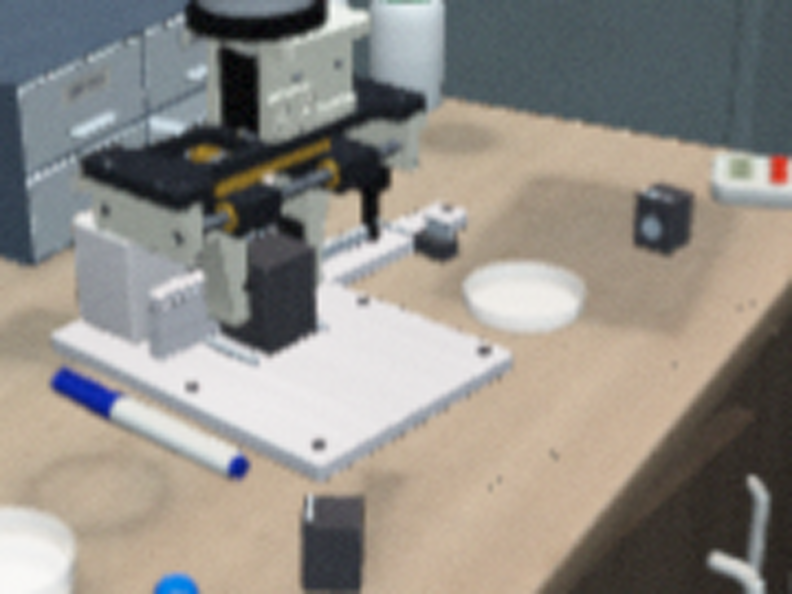

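```bash
python3 -m crank '[[0.001,-0.001,0,0,0,0,0.3],[0.002,-0.002,0,0,0,0,0.3],[0.002,-0.003,0,0,0,0,0.3],[0.002,-0.003,0,0,0,0,0.3]]'; python3 -m crank '[[0,-0.001,0,0,0,0,0.3],[0,-0.002,0,0,0,0,0.3],[0,-0.002,0,0,0,0,0.3]]'
```

```text
t: 7.92
eef_pos: [0.588, 0.173, 0.0308]
ee_rot: [-0.925, 1.571, 0.443]
force: [-1.6, 0.3, 1.4]
width: 0.0401
t: 8.3
eef_pos: [0.5897, 0.1726, 0.0307]
ee_rot: [1.285, 1.571, 2.653]
force: [-3.3, 1.2, 4.8]
width: 0.0398
```

```bash
python3 -m crank '[[0,-0.001,0,0,0,0,0.3],[0,-0.002,0,0,0,0,0.3],[0,-0.002,0,0,0,0,0.3]]'; python3 -m crank '[[0,-0.001,0,0,0,0,0.3],[0,-0.002,0,0,0,0,0.3],[0,-0.002,0,0,0,0,0.3]]'
python3 - <<'E'
from h import *
f=grab_frame("wrist");crop(f,200,280,360,400,4.4,"w6.png")
E
```

```text
t: 8.68
eef_pos: [0.5897, 0.1725, 0.0307]
ee_rot: [1.749, 1.568, 3.117]
force: [-13.2, 6.2, 11.5]
width: 0.04
t: 9.05
eef_pos: [0.5899, 0.1725, 0.0307]
ee_rot: [1.763, 1.565, 3.13]
force: [-21.7, 10.1, 16.7]
width: 0.0398
```

View pics/w6.png

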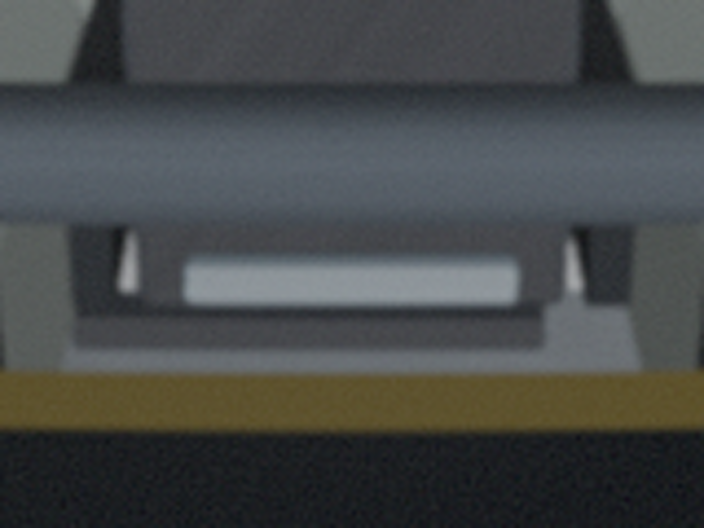

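```bash
python3 -m crank '[[0,0.002,0,0,0,0,0.3],[0,0.003,0,0,0,0,0.3],[0,0.003,0,0,0,0,0.3]]'; python3 -m crank '[[0,0,0,0,0,0,0.6],[0,0,0,0,0,0,0.6],[0,0,0,0,0,0,0.6],[0,0,0,0,0,0,0.6],[0,0,0,0,0,0,0.6]]'
python3 - <<'E'
from h import *
f=grab_frame("wrist");crop(f,0,0,560,420,1.4,"w7.png")
E
```

```text
t: 9.48
eef_pos: [0.5898, 0.1726, 0.0307]
ee_rot: [1.812, 1.57, -3.103]
force: [-7.8, 2.5, 7.2]
width: 0.0401
t: 10.1
eef_pos: [0.5908, 0.1723, 0.0305]
ee_rot: [2.874, 1.571, -2.042]
force: [-0.8, -0.2, 0.5]
width: 0.0522
```

View pics/w7.png

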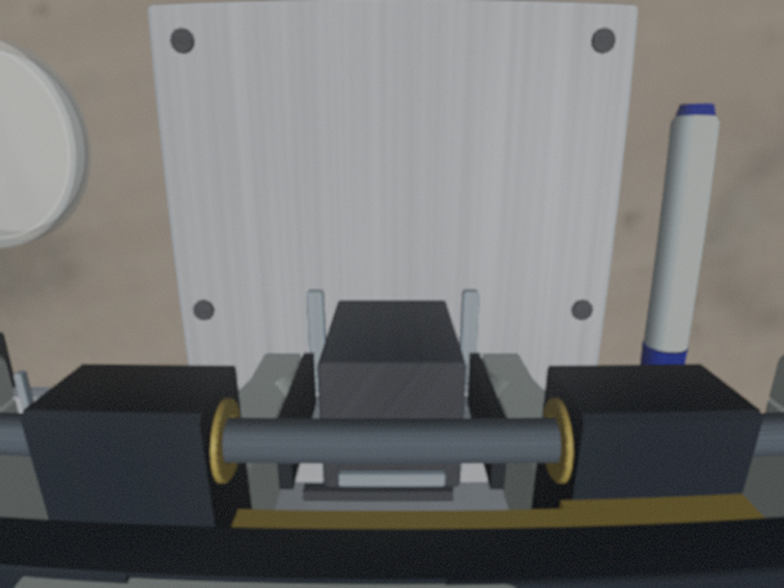

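```bash
python3 -m crank '[[-0.02,0,0,0,0,0,0.7],[-0.06,0,0,0,0,0,1],[-0.12,0,0,0,0,0,1],[-0.17,0,0.0,0,0,0,1],[-0.17,-0.03,-0.06,0,0,0,1],[-0.17,-0.03,-0.06,0,0,0,1],[-0.17,-0.03,-0.06,0,0,0,1]]'
python3 - <<'E'
from h import *
import pickle
f=grab_frame("wrist");pickle.dump((f,get_state()),open("w8.pkl","wb"));crop(f,0,0,560,420,1.4,"w8.png")
f=grab_frame("side");crop(f,220,165,400,290,4.4,"s8.png")
E
```

```text
t: 11.02
eef_pos: [0.608, 0.107, 0.2004]
ee_rot: [1.772, 1.571, 3.139]
force: [-0.5, 0.4, -0.3]
width: 0.0876
```

View pics/w8.png

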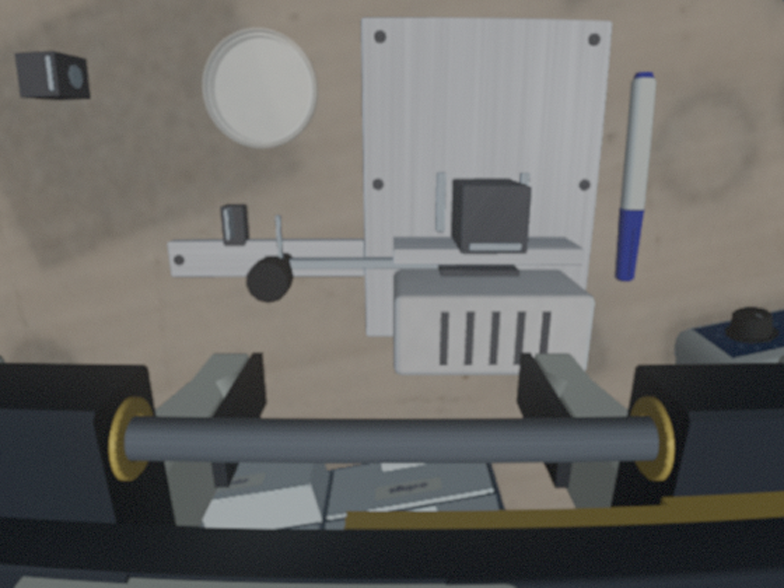

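View pics/s8.png

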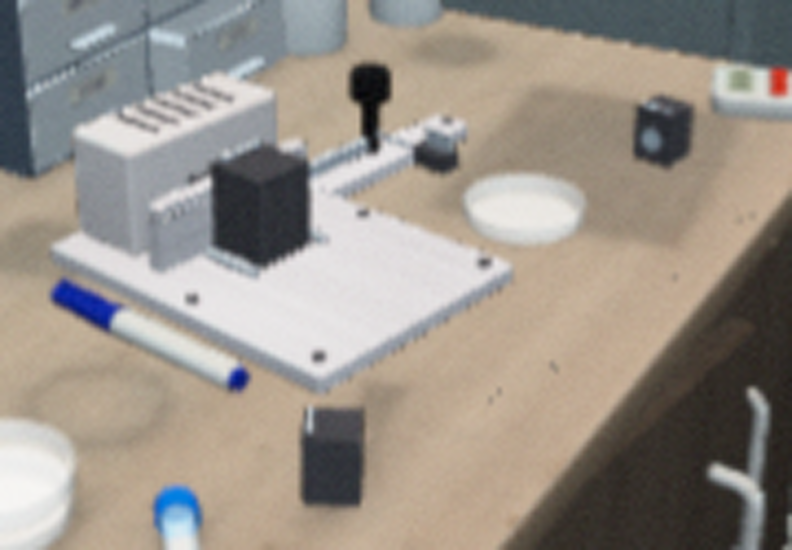

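Zoom on the block seat and on the mark/knob.

```bash
python3 - <<'E'
from h import *
import pickle
f,_=pickle.load(open("w8.pkl","rb"))
crop(f,110,130,230,220,6.6,"w8a.png");crop(f,260,110,440,245,4.4,"w8b.png")
E
```

```text
(no output)
```

View pics/w8a.png

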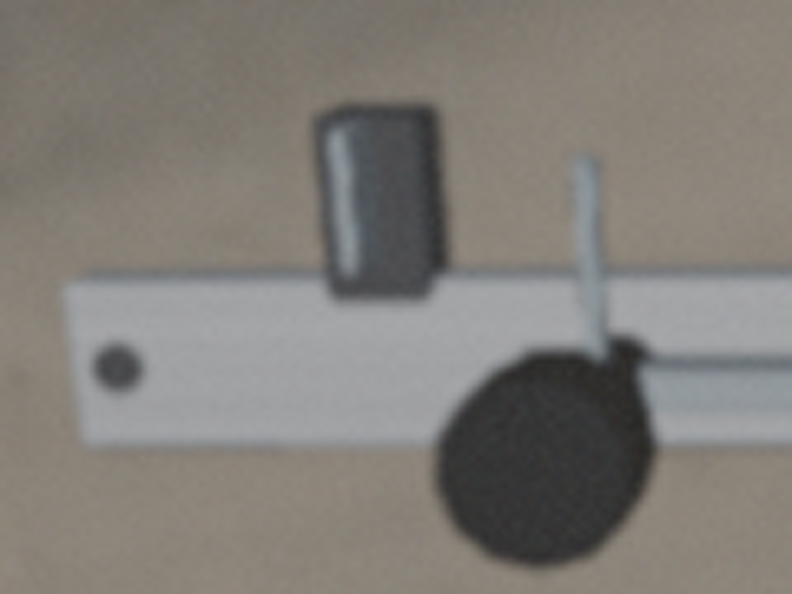

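View pics/w8b.png

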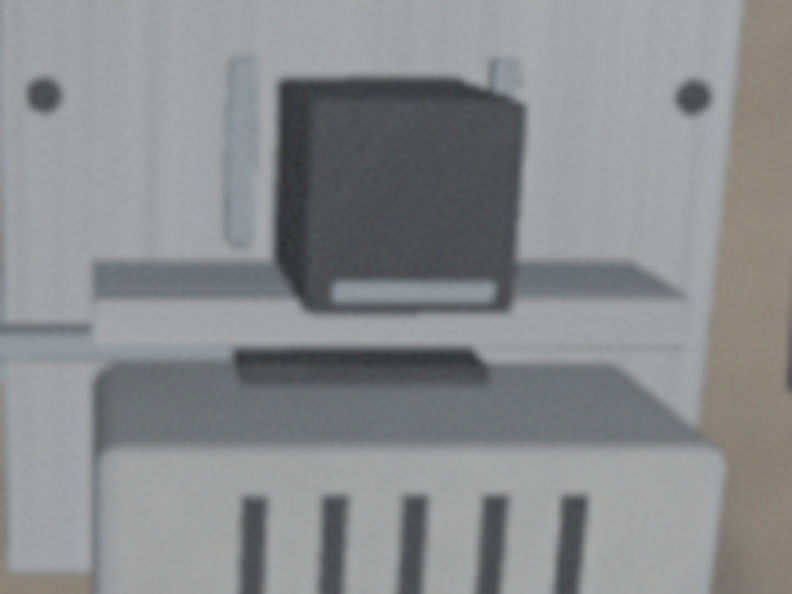

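```bash
cat > f8.py <<'E'
from h import *
import pickle
from scipy.optimize import least_squares
f,s=pickle.load(open("w8.pkl","rb"))
A=lambda u,v:(u/6.6+110,v/6.6+130)
B=lambda u,v:(u/4.4+260,v/4.4+110)
C=lambda u,v:(u/1.4,v/1.4)
mm=lambda *a:np.array(a)/1000
pts=[(mm(-130,-80,12),C(362,19)),(mm(-130,80,12),C(609,22)),(mm(85,-80,12),B(8,570)),(mm(10,-60,52),B(93,297)),(mm(10,60,52),B(685,297)),
(mm(10,-60,12),B(95,262)),(mm(32,-60,80),B(105,448)),(mm(13,-220,12),A(67,283)),(mm(39,-220,12),A(84,443)),(mm(-14,-28,17),B(241,150))]
res=lambda p:(proj(f,st(p,[x for x,_ in pts]))-[u for _,u in pts]).ravel()
S=least_squares(res,np.load("st2.npy"),loss="soft_l1").x
print(S,res(S).reshape(-1,2).round(1).tolist());np.save("st3.npy",S)
def inst(P):
    c,s=np.cos(S[2]),np.sin(S[2]);d=P-[S[0],S[1],0];return (np.array([c*d[0]+s*d[1],-s*d[0]+c*d[1],d[2]])*1000).round(1)
b=[(mm(20,-20,55),B(308,311)),(mm(20,20,55),B(512,311)),(mm(-20,20,55),B(524,104)),(mm(-20,-20,55),B(303,98)),(mm(-20,-20,0),B(277,82))]
rb=lambda p:(proj(f,st(p,[x+[0,0,.012] for x,_ in b]))-[u for _,u in b]).ravel()
P=least_squares(rb,[.588,.173,S[2]]).x
print("block in st",inst(np.r_[P[:2],.012]),np.degrees(P[2]-S[2]),rb(P).reshape(-1,2).round(1).tolist())
print("knob",inst(onz(f,A(540,465),.072)))
print("ptr",inst(onz(f,A(587,160),.031)),inst(onz(f,A(598,330),.031)))
print("fin",inst(onz(f,A(338,125),.026)),inst(onz(f,A(350,265),.026)))
print("saddle front/back top",[inst(onz(f,A(*u),.014)) for u in((330,293),(430,293),(435,108),(335,108))])
k=st(S,mm(26,-135,0))[0];rel([k[0],k[1],.12],S[2]+np.pi/2);rel([k[0],k[1],.045],S[2]+np.pi/2)
print(k)
E
python3 f8.py
```

```text
[ 0.59865836  0.17195821 -0.20397533] [[-0.3, -2.1], [4.1, -1.5], [0.0, 1.3], [0.3, 0.4], [3.5, 0.5], [-0.3, -0.6], [-2.3, 0.3], [-1.3, -0.1], [-0.6, 1.0], [0.7, 0.6]]
block in st [-10.1  -1.5  12. ] 0.8870185704996297 [[-1.3, 1.4], [0.6, 0.7], [0.7, -1.3], [0.8, 0.6], [-1.0, -1.4]]
knob [  24.4 -133.9   72. ]
ptr [  -7.5 -134.8   31. ] [  16.5 -134.7   31. ]
fin [ -11.9 -170.7   26. ] [   8.  -170.8   26. ]
saddle front/back top [array([  14.5, -178.1,   14. ]), array([  14.6, -163.2,   14. ]), array([ -12.6, -160.2,   14. ]), array([ -12.7, -174.9,   14. ])]
shift [ 0.0802 -0.004  -0.0742] turn [ 0.001  -0.0003 -0.0005]
shift [ 0.1552 -0.0041 -0.0742] turn [ 0.001  -0.0003 -0.0005]
[0.59677324 0.03449023 0.        ]
```

```bash
python3 -m crank '[[0.0,-0.004,-0.05,0,0,0,1],[0.05,-0.004,-0.074,0,0,0,1],[0.08,-0.004,-0.074,0,0,0,1],[0.08,-0.004,-0.074,0,0,0,1],[0.08,-0.004,-0.074,0,0,0,1]]'
python3 - <<'E'
from h import *
f=grab_frame("wrist");crop(f,0,0,560,420,1.4,"w9.png")
S=np.load("st3.npy");k=st(S,[.026,-.135,0])[0];rel([k[0],k[1],.047],S[2]+np.pi/2)
print(proj(f,st(S,[.026,-.135,.072]))*1.4)
E
```

```text
t: 11.75
eef_pos: [0.598, 0.0352, 0.1217]
ee_rot: [-1.423, 1.57, -0.054]
force: [0.3, 0.1, 0.8]
width: 0.0879
shift [ 0.0751  0.0014 -0.0011] turn [0.0022 0.0008 0.002 ]
[[388.83647016 323.14182176]]
```

View pics/w9.png

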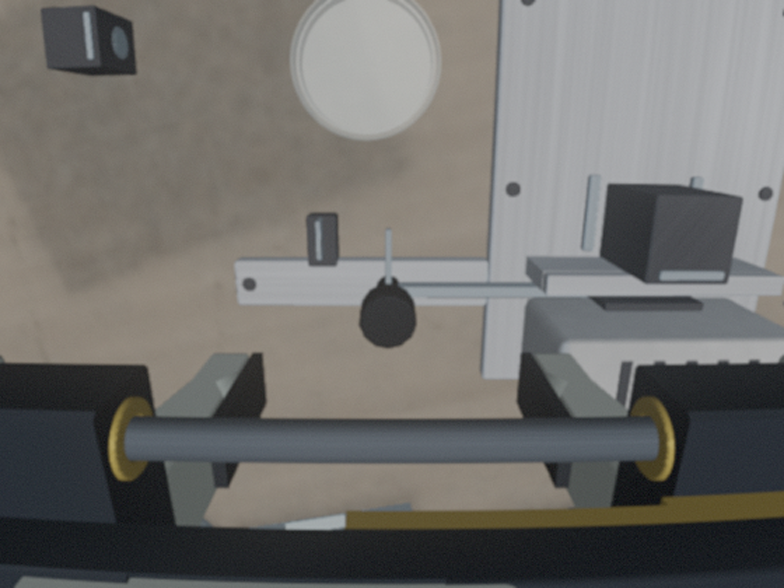

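```bash
python3 -m crank '[[0.04,0.003,-0.001,0,0,0,1],[0.075,0.003,-0.001,0,0,0,1],[0.075,0.003,-0.001,0,0,0,1]]'; python3 -m crank '[[0,0,0,0,0,0,0.15],[0,0,0,0,0,0,0.15],[0,0,0,0,0,0,0.15],[0,0,0,0,0,0,0.15],[0,0,0,0,0,0,0.15],[0,0,0,0,0,0,0.15],[0,0,0,0,0,0,0.15],[0,0,0,0,0,0,0.15],[0,0,0,0,0,0,0.15]]' 40
python3 - <<'E'
from h import *
f=grab_frame("wrist");crop(f,0,0,560,420,1.4,"w10.png")
E
```

```text
t: 12.18
eef_pos: [0.593, 0.034, 0.0447]
ee_rot: [2.101, 1.568, -2.815]
force: [0.2, 0.5, -0.2]
width: 0.0877
t: 13.3
eef_pos: [0.594, 0.0343, 0.0455]
ee_rot: [-0.284, 1.57, 1.083]
force: [0.0, 3.0, -0.5]
width: 0.0248
```

View pics/w10.png

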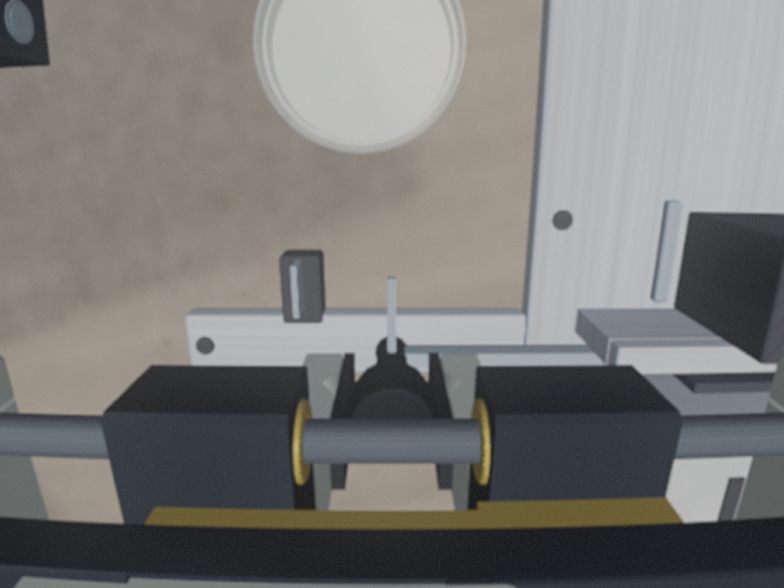

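```bash
python3 -m crank '[[0,0,0,0,0,0,0.15],[0,0,0,0,0,0,0.15]]' 40;python3 - <<'E'
from h import *
f=grab_frame("wrist");crop(f,200,230,360,350,4.8,"w11.png")
p,_=tool();S=np.load("st3.npy");c,s=np.cos(S[2]),np.sin(S[2]);d=p[:2]-S[:2];print(c*d[0]+s*d[1],-s*d[0]+c*d[1],get_state()["width"])
E
```

```text
t: 13.6
eef_pos: [0.594, 0.0343, 0.0455]
ee_rot: [-0.382, 1.57, 0.986]
force: [-0.1, 5.3, -0.7]
width: 0.0249
0.023353288626000564 -0.13579069854624093 0.02471183468833402
```

View pics/w11.png

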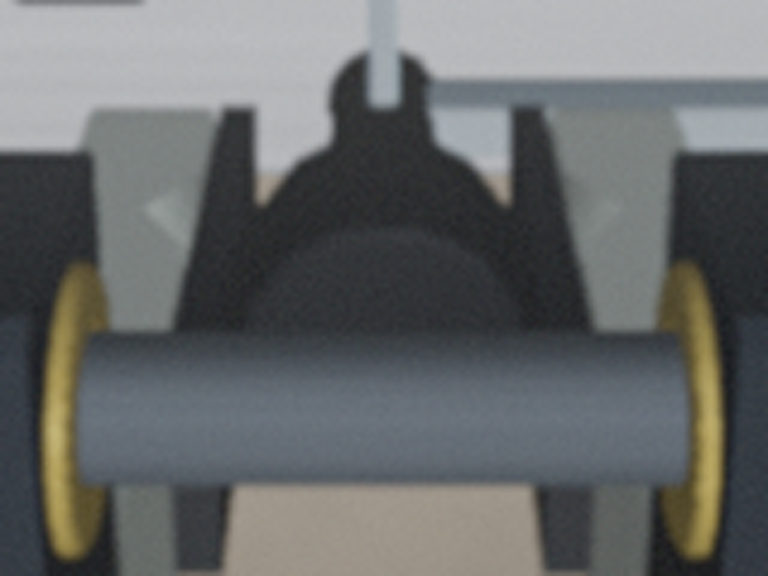

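```bash
python3 -m crank '[[0,0,-0.002,0,0,0,0.15],[0,0,-0.004,0,0,0,0.15],[0,0,-0.007,0,0,0,0.15],[0,0,-0.01,0,0,0,0.15],[0,0,-0.013,0,0,0,0.15],[0,0,-0.015,0,0,0,0.15],[0,0,-0.015,0,0,0,0.15]]' 40;python3 - <<'E'
from h import *
f=grab_frame("wrist");crop(f,0,0,560,420,1.4,"w12.png")
p,_=tool();S=np.load("st3.npy");c,s=np.cos(S[2]),np.sin(S[2]);d=p[:2]-S[:2];print(c*d[0]+s*d[1],-s*d[0]+c*d[1],get_state()["width"])
E
```

```text
t: 14.52
eef_pos: [0.591, 0.0197, 0.0455]
ee_rot: [-0.356, 1.57, 1.012]
force: [-0.6, 6.2, -1.6]
width: 0.025
0.02336444162023541 -0.15063813892720007 0.024500567305996496
```

View pics/w12.png

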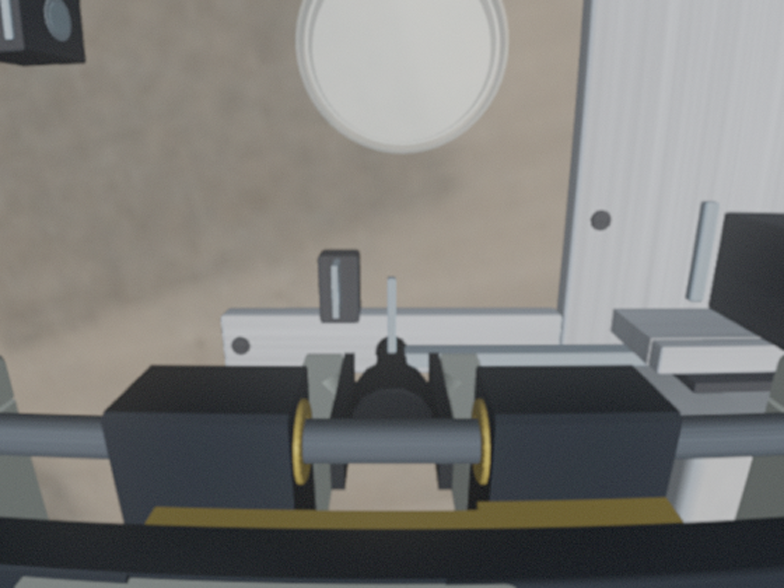

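```bash
python3 -m crank '[[0,0,-0.003,0,0,0,0.15],[0,0,-0.006,0,0,0,0.15],[0,0,-0.009,0,0,0,0.15],[0,0,-0.012,0,0,0,0.15],[0,0,-0.015,0,0,0,0.15],[0,0,-0.018,0,0,0,0.15],[0,0,-0.02,0,0,0,0.15],[0,0,-0.02,0,0,0,0.15],[0,0,-0.02,0,0,0,0.15]]' 40;python3 - <<'E'
from h import *
f=grab_frame("wrist");crop(f,200,150,360,270,4.8,"w13.png")
import pickle;pickle.dump(f,open("w13.pkl","wb"))
p,_=tool();S=np.load("st3.npy");c,s=np.cos(S[2]),np.sin(S[2]);d=p[:2]-S[:2];print(c*d[0]+s*d[1],-s*d[0]+c*d[1],get_state()["width"])
f=grab_frame("side");crop(f,220,165,400,290,4.4,"s13.png")
E
```

```text
t: 15.7
eef_pos: [0.5871, 0.0005, 0.0455]
ee_rot: [-0.358, 1.57, 1.009]
force: [-0.2, 8.5, -1.3]
width: 0.0249
0.023377694207849627 -0.1702885298345874 0.02446299585466423
```

View pics/w13.png

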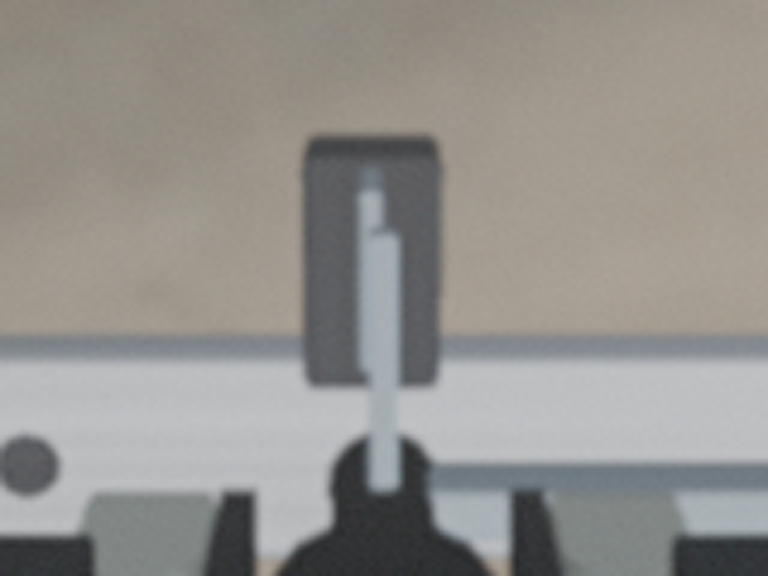

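View pics/s13.png

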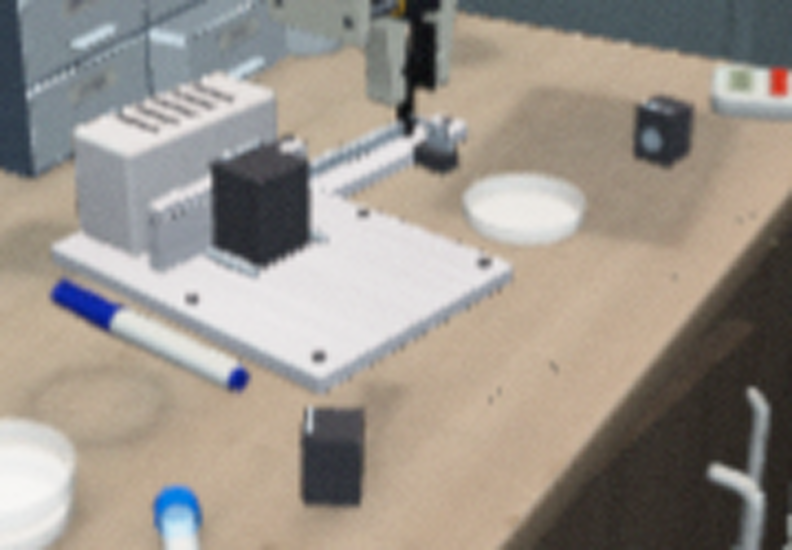

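Pointer at crop column 385, fin at 371: 1.4 mm short. Trim.

```bash
python3 -m crank '[[0,0,-0.0007,0,0,0,0.15],[0,0,-0.0014,0,0,0,0.15],[0,0,-0.0014,0,0,0,0.15],[0,0,-0.0014,0,0,0,0.15],[0,0,-0.0014,0,0,0,0.15]]' 40;python3 - <<'E'
from h import *
f=grab_frame("wrist");crop(f,200,150,360,270,4.8,"w14.png")
print(get_state()["qd"].round(4))
f=grab_frame("top");crop(f,225,140,405,275,4.4,"t14.png")
E
```

```text
t: 16.42
eef_pos: [0.5868, -0.0007, 0.0455]
ee_rot: [-0.349, 1.569, 1.019]
force: [-0.2, 8.3, -1.3]
width: 0.0249
[-0.0009 -0.0013 -0.001  -0.0011  0.0016 -0.0011]
```

View pics/w14.png

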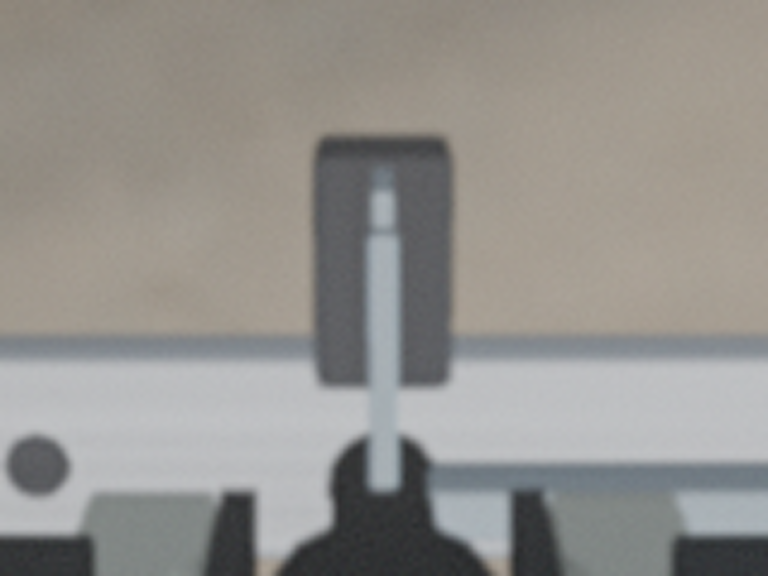

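View pics/t14.png

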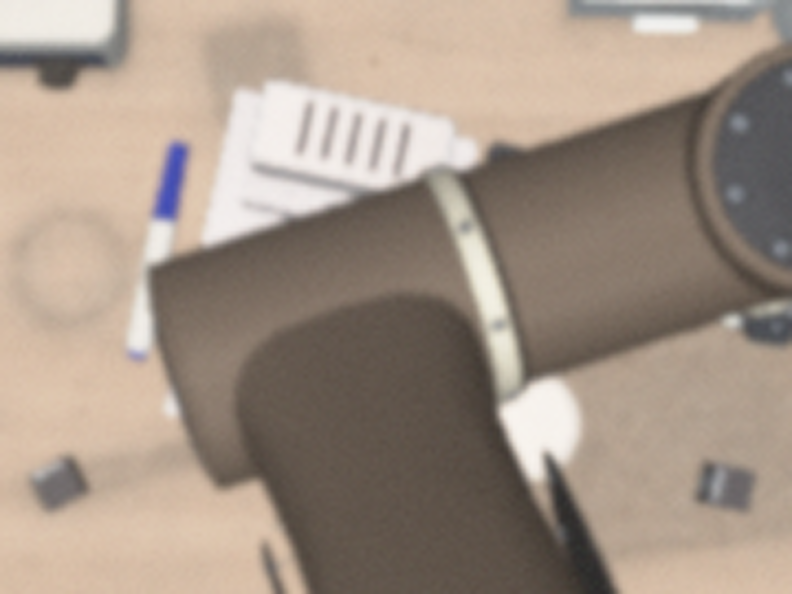

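Pointer (384) now lies on the fin (383) in the wrist view; spring load about 8.3 N, arm still, pen and dish unmoved in the top view. I'm handing it in.

```bash
python3 -c "
from station import *
print(job_done());s=get_state();print(s['t'],s['force'],s['width'])"
```

```text
the job is handed in; nothing more can be done
None
the job is handed in; nothing more can be done
```

The block is seated against the bar with its window facing the lamp, and I handed the job in with the fingers still holding the shutter on the mark. Only my own checks are available, since the hand-in reports no verdict.

- **Block:** I gripped the 40 mm block on the apron, turned it about 85° and pushed it against the bar until it met a hard stop (about 24 N sideways). I then eased off and let go while the shutter was still home. The wrist-image fit afterwards put its centre at station x −10.1, y −1.5 mm, about 0.9° off square. That means the window face is on the bar.
- **Shutter:** I pulled it about 36 mm in small steps with a 40 N grip and trimmed it once by 1.4 mm. The last wrist picture shows the pointer over the fin to within about 0.2 mm. The measured spring load was about 8.3 N, the arm was still, and the time was 16.4 s.
- **Bystanders:** The pen and dish look unmoved where the top and side views show them. I did not re-measure the red marker and the tube at the end, but the arm never went near them.
- **Disagreements:** The knob grip read 24.9 mm rather than the nominal 26 mm, but nothing slipped. The station fits from the different cameras differed by up to about 4 mm, so I placed the pointer by the direct view of pointer against fin.

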